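# Call the cellar hand and hold the bottle bin's gate ajar

### The job

Call the cellar hand by pressing the counter bell's plunger all the way down. Then take the sagging bolt of the bottle bin's gate by its upright handle, lift it so that its nose clears the keeper's bent-up lip while you draw it back off the post, and pull the gate open toward the robot until its free edge stands about a hand's breadth (9 cm) out. The gate is sprung shut: finish while still holding it there, and leave the jar, the wine bottle and the mug alone.

Things in the scene. Friction and masses are not known exactly. Their poses are not given: they have to be found in the camera images.
- bin: Low wooden bottle bin fixed on the bench, 425 mm deep, 400 mm wide, walls 130 mm high. Origin on the bench under the middle of its gate; +x runs from the gate into the bin, away from the robot, +y from the bolt's post to the hinge post (y = +177 mm, 175 mm high). The bolt's post, 160 mm high, is at y = -181 mm. Nothing here but the bolt's handle rises above 222 mm
- hinge (a point): Point on the gate's vertical hinge axis, 160 mm above the bench
- gate (a joint): Gate angle in rad: 0 shut, grows to 0.9 as the free edge swings towards the robot (the bin's -x; clockwise from above). A spring always pulls it shut: 0.5 N m when shut, 1 N m per rad more (about 4 N at the bolt's handle when ajar). The free edge is 297 mm from the hinge axis, so 9 cm out is 0.31 rad
- gate_edge (a point): Middle of the gate's free edge at the top of its top rail, 297 mm from the hinge axis
- bolt (a joint): How far the bolt is drawn along the gate towards the hinge, in m: 0 fully shot, 0.060 fully drawn; stays where it is left (about 1 N of friction). The nose is off the post and keeper, so that the gate can swing, beyond 0.042
- bolt_lift (a joint): How far the bolt is lifted in its worn, tall staples, in m: 0 sagging (its weight, 2 to 4 N, always pulls it back there), 0.020 at the top. It must be lifted more than 0.010 to pass over the keeper's lip and be kept up from 0.003 to 0.036 of drawing; drawn without lifting it jams against the lip
- handle (a point): Point to grip on the bolt's handle, an upright steel cylinder 16 mm in diameter standing on the rod. The point is on its axis, 25 mm below its top, 63 mm above the 14 mm rod, 260 mm above the bench when sagging; bolt shot, 235 mm from the hinge axis. The staples, 222 mm high, stand 27 mm to its outer and 95 mm to its hinge side. It may turn between the fingers as the gate swings
- nose (a point): Middle of the underside of the bolt's nose, a steel block 18 by 14 by 30 mm on the rod's end that hangs 13 mm below the rod
- lip (a point): Middle of the top of the keeper's bent-up lip on the bolt post: 24 mm across, 16 mm along the bolt, its top 180 mm above the bench, 10 mm above the underside of the sagging nose. A fence on the robot's side of the keeper, 206 mm high, keeps the gate shut until the nose is drawn off the post
- bell_top (a point): Centre of the top of the bell's plunger head: a steel button 22 mm in diameter, 66 mm above the bench when up, in the middle of a domed steel counter bell 86 mm across and 47 mm high, screwed to the bench
- bell_plunger (a joint): How far the plunger is pressed, in m: 0 up, 0.008 at its stop; springs back. 1.4 N to start, 5 N at the stop
- jar: Clear glass jar with a cork lid, 76 mm across, 100 mm high, loose; origin at the centre of its underside. Leave alone
- wine: Green wine bottle standing, 74 mm across, 290 mm high, loose; origin at the centre of its underside. Leave alone
- mug: White mug, 80 mm across, 90 mm high, loose; origin at the centre of its underside. Leave alone
- gate_leaf: The gate: wooden rails and pickets, 300 mm wide, across the bin's front at its x = 0, top rail 44 mm thick with its top 160 mm above the bench; carries the bolt on its top rail in two staples. Origin on the hinge axis at bench height; its own y points from the free edge to the hinge, z up
Not all that is in view belongs to the job. What is shaped like the part that bears bell_top but pink, purple or red is not meant.

How it is judged:
By the outcome, as a careful person would: the job done as asked, in the order asked, and still so for the second after the job is handed in, while the arm keeps its last pose, push and grip.
It also fails if it takes over 51 s, if anything falls off the work surface, if the arm or the gripper's body presses on something with over 40 N, if the wrist force passes 120 N, or if a joint passes its speed limit or range.

### The arm

A 6-joint arm with a two-finger parallel gripper is mounted at the origin on the work surface. World frame = base frame: x ahead of the robot, y to its left, z up, the work surface at z = 0. Lengths are in m, angles in rad, forces in N, time in s.
With the tool pointing down it reaches from about 0.375 to 0.925 m from the base axis. Payload 5.7 kg.
Tool frame: the origin (TCP) lies between the finger pads; the fingertips stand 8 mm ahead of it and the grasp point (between the pads) lies 11 mm behind it; z points along the fingers, y is the direction in which the jaws open and shut (so a half turn about z gives the same grasp; the last joint's range is limited). The gripper opens to 85 mm and grips with 20 to 120 N. Pads are 22 mm wide; open, the fingers measure 114 mm over their backs; the gripper's body (76 mm by 85 mm) begins 54 mm behind the grasp point. The pads swing forward as they close: fully open they stand 13 mm farther back than shut.
Start: joints at [1.023, 0.359, 1.51, -0, 1.272, -0.115], TCP at [0.252, 0.545, 0.239] pointing down, gripper open.
Joint ranges: [-2.97, 2.97], [-1.01, 2.36], [0.21, 2.38], [-0.96, 4.11], [0.2, 2.71], [-2.98, 2.98]. Speed limits (rad/s): [2.39, 2.39, 3.14, 3.14, 3.14, 3.14].

### API

Orientations are given as a unit quaternion [x, y, z, w].
In Python, from station import * gives the robot as it stands. The module is installed in compiled form; this text tells all that it offers.
- The arm moves only by the tool apply_moves, never from a script. Its argument "increments" is text: rows parted by semicolons, each of 7 numbers parted by spaces: the turn, a rotation vector about the tool's x, y, z in rad, then the shift along the tool's x, y, z in m, then the finger opening in m, from 0 to 0.0854. In form: rx ry rz x y z claw; .... A call has 1 to 5 rows; each row shifts and turns the commanded pose from where the row before left it, along the tool's axes as they then stand; what a row does not reach is not made up. A row lasts 1/10 s, in which the tool goes at most 50 mm and 8.59 degrees, less where a joint would pass 70% of its speed; a pose out of reach is approached as far as the arm can. A call is refused whole if a number of a shift passes 0.05 or a number of a turn 0.15, either way. A call with a gripper value outside its range is refused whole. The fingers move at their own pace and stop on an object; "newtons" is the grip in N (left out, the last holds). Time passes only in rows, so rows that do not move let the fingers close. It gives the time, the measured TCP pose, the force and the opening at its end, in the units of the state.
- observe(): the state, without advancing time (a new reading comes with each control period).
- snapshot(name): name is "scene" or "top" or "wrist"; returns (picture, depth): 420x560x3 uint8, red, green, blue; 420x560 float32, m along the optical axis (not along the pixel's ray), 0 where there is no reading.
- get_calibration(name): a dict with "intrinsics" (3x3 intrinsics, pixels), "R" (3x3) and "t" (3): a world point X has camera coordinates R X + t; the wrist camera has in their place "T_tool_cam" (4x4, takes a point from camera to tool coordinates, whose origin is the TCP and whose axes are the flange's). Camera axes: x right, y down, z forward; pixel columns grow to the right and rows downward; lengths in m; the calibration is good to about 2 mm. A picture is of the moment at which its call begins: read the wrist's pose just before it. get_calibration takes no time and is no camera call.
- close_job(): hands the job in, once; it reports no verdict.
Trained networks look in the newest picture that a camera, given by its name, has taken for a name from the list of things; names that differ only in an ending like _2 or _b are one class to them, and where a whole thing is asked for, a point or a joint stands for the part that bears it (a point fixed in the world has none). Each returns a list of dicts, best first, with "conf" (0 to 1); they miss things now and then, are a little off and sometimes report something else, mostly with a low value. They report only what shows in the picture. A call takes as long as a camera call. They do not tell look-alikes from the thing itself.
- cut_out(camera, query): "region" (420x560 bool, what is visible of it) and "extent" ([left, top, width, height] in pixels, round what is visible of it).
The state is a dict: "time": time; "joint_positions": joint angles; "joint_velocities": joint speeds; "tau": joint torques, N m; "tcp_pos": TCP position; "orientation": TCP orientation; "contact_force": force on the tool from outside, world axes, zero at the start; "ft_torque": the same for the moment, N m; "opening": finger opening in m.
Only numpy, scipy, OpenCV 4.12 (cv2) and the standard library are available. Lean on these libraries where they do the work, as an engineer would, in place of code of your own. Each camera call takes 0.05 s, during which the arm holds its last target. There are 200 camera calls.

## Working session

There is one attempt and no reset: what is moved stays moved. The work goes in short steps, Python scripts to look and compute and a tool call to move; the robot and the scene stay as the last step left them, time stands still between calls to the robot, and variables do not carry over. Pictures are saved under pics/ and viewed, about 8 in all and at most 12, crops included, and the job is handed in when it is done.

Besides the shell and the picture viewer there is one more tool, called after "Emit:" as a command line: name --argument value ..., lists and objects as JSON in quotes. apply_moves: Moves the arm, as the interface text tells. Its arguments: {"type":"object","properties":{"increments":{"type":"string"},"newtons":{"type":"number"}},"required":["increments"]}

```bash
mkdir -p pics; cat > h.py <<'E'
from station import *
import numpy as np, cv2
from scipy.spatial.transform import Rotation as Ro
def cam(name):
    c=get_calibration(name); K=np.array(c["intrinsics"])
    if "R" in c: return K,np.array(c["R"]),np.array(c["t"])
    o=observe(); T=np.eye(4);T[:3,:3]=Ro.from_quat(o["orientation"]).as_matrix();T[:3,3]=o["tcp_pos"]
    W=np.linalg.inv(T@np.array(c["T_tool_cam"])); return K,W[:3,:3],W[:3,3]
def cloud(name):
    K,R,t=cam(name); im,d=snapshot(name)
    v,u=np.mgrid[:420,:560]; P=np.stack([(u-K[0,2])/K[0,0]*d,(v-K[1,2])/K[1,1]*d,d],-1)
    X=(P-t)@R; X[d==0]=np.nan
    return im,d,X
def proj(name,p):
    K,R,t=cam(name); q=K@(R@np.array(p)+t); return q[:2]/q[2]
def save(im,f): cv2.imwrite("pics/"+f,im[...,::-1])
E
python3 - <<'E'
from h import *
ims=[]
for n in ["scene","top"]:
    im,d,X=cloud(n); save(im,n+"1.png")
    np.save(n+".npy",X)
    for q in ["bell_top","handle","bin","gate_leaf","nose","jar","wine","mug"]:
        for r in cut_out(n,q)[:3]:
            m=r["region"]; P=X[m]; P=P[~np.isnan(P[:,0])]
            print(n,q,round(r["conf"],2),r["extent"],len(P), np.round(np.median(P,0),3) if len(P) else "", np.round(np.percentile(P,98,0),3) if len(P) else "",np.median(im[m],0))
print(observe())
E
```

```text
scene handle 0.71 [235.7, 207.9, 52.9, 45.3] 383 [ 0.505 -0.072  0.198] [0.524 0.145 0.285] [155. 150. 131.]
scene handle 0.48 [230.6, 329.1, 28.6, 47.2] 1033 [ 0.695 -0.405  0.051] [ 0.737 -0.366  0.092] [178. 172. 142.]
scene bin 0.74 [226.5, 192.9, 183.4, 165.5] 17000 [ 0.723 -0.044  0.082] [0.949 0.184 0.193] [102.  81.  42.]
scene gate_leaf 0.96 [234.9, 204.2, 73.9, 65.0] 2270 [ 0.52  -0.001  0.147] [0.551 0.157 0.242] [97. 56. 30.]
scene nose 0.58 [239.7, 203.9, 41.1, 44.9] 266 [ 0.506 -0.072  0.199] [0.519 0.021 0.284] [156.5 153.5 141. ]
scene jar 0.94 [182.2, 301.3, 29.3, 33.4] 788 [ 0.505 -0.41   0.077] [ 0.526 -0.369  0.105] [162.5 141.   94. ]
scene jar 0.74 [233.2, 209.4, 51.7, 44.8] 283 [ 0.503 -0.075  0.198] [0.52  0.021 0.286] [155. 153. 139.]
scene wine 0.62 [360.1, 159.0, 20.5, 66.0] 1091 [0.707 0.366 0.139] [0.735 0.473 0.291] [50. 93. 48.]
scene mug 0.87 [232.7, 331.3, 28.1, 42.3] 989 [ 0.697 -0.405  0.053] [ 0.737 -0.368  0.092] [178. 171. 143.]
scene mug 0.58 [361.2, 158.5, 19.3, 69.5] 1102 [0.707 0.366 0.136] [0.735 0.596 0.291] [50. 93. 48.]
top handle 0.65 [2
[... 1066 characters left out ...]
oint_positions': array([ 1.02292009e+00,  3.58805555e-01,  1.51041430e+00,  6.50813358e-06,
        1.27251075e+00, -1.15077963e-01]), 'joint_velocities': array([-5.89063370e-04,  1.27482717e-03, -1.82109658e-03,  1.02778865e-03,
        6.88204141e-04, -8.16938165e-05]), 'tau': array([ 1.35328637e-04, -5.27571380e+01, -2.79054558e+01, -1.79488620e-04,
        1.25711020e-03,  4.56786540e-05]), 'tcp_pos': array([0.25161843, 0.54464452, 0.23925801]), 'orientation': array([ 2.14715075e-01,  9.76676728e-01, -6.42116112e-05, -2.53894734e-05]), 'contact_force': array([0.06831016, 0.08159227, 0.3708138 ]), 'ft_torque': array([ 0.00157723, -0.03912648,  0.02252487]), 'opening': 0.08538094291683591}
```

```bash
python3 - <<'E'
import cv2,numpy as np
a=cv2.imread("pics/scene1.png");b=cv2.imread("pics/top1.png")
cv2.imwrite("pics/both.png",np.vstack([cv2.resize(a[100:400,60:560],(800,480))]));cv2.imwrite("pics/topz.png",cv2.resize(b,(800,600)))
E
```

```text
(no output)
```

View pics/both.png

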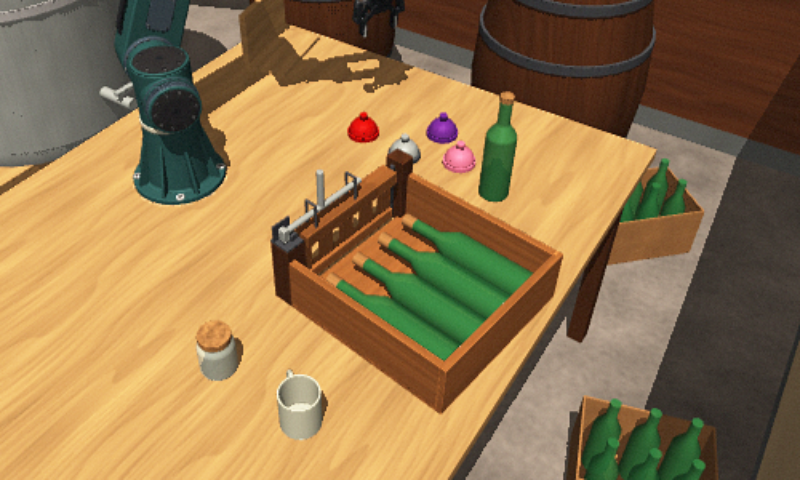

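View pics/topz.png

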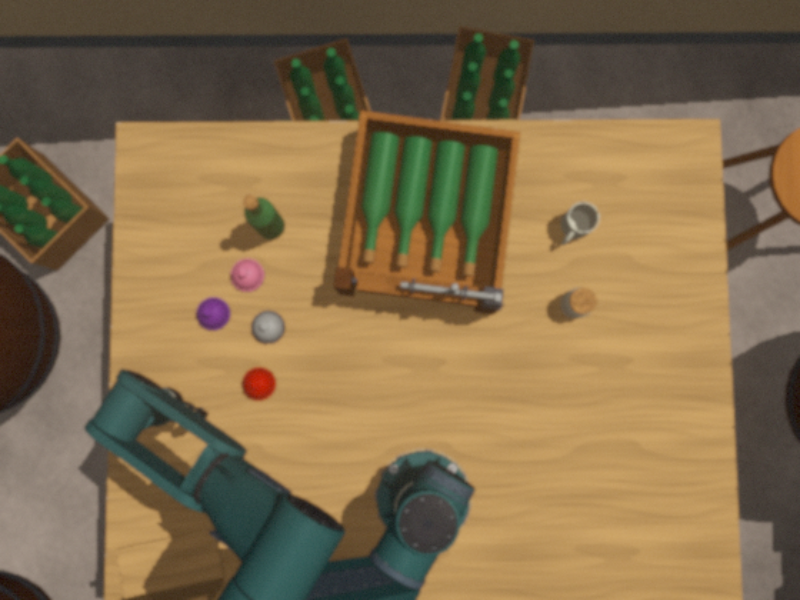

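The pictures show the steel bell at top-view pixel (268,326), with the red, purple and pink ones round it. The bin's gate faces the robot, the handle stands near (432,288) and the bolt's post is on the right at (488,298).

```bash
python3 - <<'E'
from h import *
for n in ["scene","top"]:
    X=np.load(n+".npy").reshape(-1,3)
    if n=="top":
        c=np.load("top.npy")[228,188]; print("bell px",c)
    b=X[(np.hypot(X[:,0]-c[0],X[:,1]-c[1])<.06)&(X[:,2]>.015)&(X[:,2]<.08)]
    print(n,"bell mid",(np.percentile(b,1,0)+np.percentile(b,99,0))/2,len(b))
    t=b[b[:,2]>.052]; print(" head",t.mean(0),t[:,2].max(),len(t))
    h=X[(abs(X[:,0]-.5)<.08)&(abs(X[:,1]+.07)<.2)&(X[:,2]>.235)&(X[:,2]<.3)]
    print(" handle",h.mean(0),np.ptp(h,axis=0),len(h))
    s=X[(abs(X[:,0]-.5)<.08)&(abs(X[:,1]+.06)<.15)&(X[:,2]>.185)&(X[:,2]<.2)]
    vx,vy,x0,y0=cv2.fitLine(s[:,:2].astype(np.float32),cv2.DIST_HUBER,0,.01,.01).ravel()
    print(" rod",vx,vy,x0,y0,len(s))
    # gate top rail z~.16
    g=X[(abs(X[:,0]-.52)<.05)&(abs(X[:,1])<.15)&(abs(X[:,2]-.16)<.004)]
    print(" rail",cv2.fitLine(g[:,:2].astype(np.float32),cv2.DIST_HUBER,0,.01,.01).ravel(),len(g))
    p=X[(abs(X[:,0]-.52)<.1)&(X[:,1]>.1)&(X[:,1]<.25)&(abs(X[:,2]-.175)<.006)]
    print(" hingepost",p.mean(0),(p.max(0)+p.min(0))/2,len(p))
E
```

```text
Traceback (most recent call last):
NameError: name 'c' is not defined
```

```bash
python3 - <<'E'
from h import *
c=np.load("top.npy")[228,188]; print("bell px",c)
for n in ["scene","top"]:
    X=np.load(n+".npy").reshape(-1,3)
    b=X[(np.hypot(X[:,0]-c[0],X[:,1]-c[1])<.06)&(X[:,2]>.015)&(X[:,2]<.08)]
    print(n,"bell mid",(np.percentile(b,1,0)+np.percentile(b,99,0))/2,len(b))
    t=b[b[:,2]>.052]; print(" head",t.mean(0),t[:,2].max(),len(t))
    h=X[(abs(X[:,0]-.5)<.08)&(abs(X[:,1]+.07)<.2)&(X[:,2]>.235)&(X[:,2]<.3)]
    print(" handle",h.mean(0),np.ptp(h,axis=0),len(h))
    s=X[(abs(X[:,0]-.5)<.08)&(abs(X[:,1]+.06)<.15)&(X[:,2]>.185)&(X[:,2]<.2)]
    print(" rod",cv2.fitLine(s[:,:2].astype(np.float32),cv2.DIST_HUBER,0,.01,.01).ravel(),len(s))
    g=X[(abs(X[:,0]-.52)<.05)&(abs(X[:,1])<.15)&(abs(X[:,2]-.16)<.004)]
    print(" rail",cv2.fitLine(g[:,:2].astype(np.float32),cv2.DIST_HUBER,0,.01,.01).ravel(),len(g))
    p=X[(abs(X[:,0]-.52)<.1)&(X[:,1]>.1)&(X[:,1]<.25)&(abs(X[:,2]-.175)<.006)]
    print(" hingepost",p.mean(0),(p.max(0)+p.min(0))/2,len(p))
E
```

```text
bell px [0.43287065 0.38047982 0.06322017]
scene bell mid [0.43703841 0.39252943 0.04379731] 159
 head [0.43606338 0.39082355 0.06468722] 0.07282553151568104 22
 handle [ 0.50721014 -0.06955467  0.26244604] [0.01600568 0.01757944 0.05573655] 66
 rod [ 0.17000747  0.98544276  0.50260365 -0.08826373] 260
 rail [0.1251537  0.9921374  0.51828486 0.00226562] 522
 hingepost [0.54235184 0.18642463 0.17533234] [0.54192413 0.17178392 0.17497612] 111
top bell mid [0.43215393 0.38964016 0.04275132] 365
 head [0.43365443 0.38996265 0.06390759] 0.07502577155193153 33
 handle [ 0.50123139 -0.06750453  0.27558757] [0.01276228 0.01365682 0.05520853] 27
 rod [ 0.14334406  0.9896729   0.5056372  -0.0481764 ] 218
 rail [ 0.17498381  0.98457134  0.50538886 -0.02051114] 476
 hingepost [0.53788632 0.18543059 0.17455923] [0.5381731  0.15880839 0.17492722] 157
```

Emit:
apply_moves --increments "0 0 0 -0.046 -0.013 0 0; 0 0 0 -0.046 -0.013 0 0; 0 0 0 -0.046 -0.013 0 0; 0 0 0 -0.046 -0.013 0 0; 0 0 0 -0.046 -0.013 0.0 0" --newtons 60

```text
time: 1.4
tcp_pos: [0.4344, 0.3879, 0.2394]
orientation: [0.215, 0.977, 0.0, 0.0]
contact_force: [0.4, 0.9, 0.4]
opening: 0.0124
```

Emit:
apply_moves --increments "0 0 0 0 0 0.04 0; 0 0 0 0 0 0 0; 0 0 0 0 0 0 0"

```text
time: 1.7
tcp_pos: [0.4323, 0.3888, 0.1989]
orientation: [0.215, 0.977, -0.001, -0.001]
contact_force: [-0.0, -0.0, 0.8]
opening: -0.0001
```

```bash
cat >> h.py <<'E'
def inc(target):
    o=observe(); R=Ro.from_quat(o["orientation"]).as_matrix()
    print("tcp",np.round(o["tcp_pos"],4),"F",np.round(o["contact_force"],1),"open",round(o["opening"],4),"jaw yaw",np.round(np.degrees(np.arctan2(R[1,1],R[0,1])),1),"t",o["time"])
    print("need tool shift",np.round(R.T@(np.array(target)-o["tcp_pos"]),4))
E
python3 - <<'E'
from h import *
im,d,X=cloud("wrist"); save(im,"w1.png")
P=X.reshape(-1,3); b=P[(np.hypot(P[:,0]-.434,P[:,1]-.39)<.05)&(P[:,2]>.015)&(P[:,2]<.08)]
print("bell mid",(np.percentile(b,1,0)+np.percentile(b,99,0))/2,len(b))
t=b[b[:,2]>.058];print("head",t.mean(0),(t.max(0)+t.min(0))/2,np.ptp(t,axis=0),len(t))
print(proj("wrist",[.434,.39,.066]))
inc([.434,.39,.1])
E
```

```text
bell mid [0.43232984 0.39526549 0.04128321] 5483
head [0.43373837 0.39441482 0.06514925] [0.43439373 0.39405764 0.06352887] [0.02078935 0.02174268 0.00819663] 588
[284.68131749 204.79974543]
tcp [0.4328 0.3897 0.1999] F [0.  0.3 1. ] open -0.0001 jaw yaw 65.2 t 1.75
need tool shift [-0.001   0.0008  0.0999]
```

View pics/w1.png

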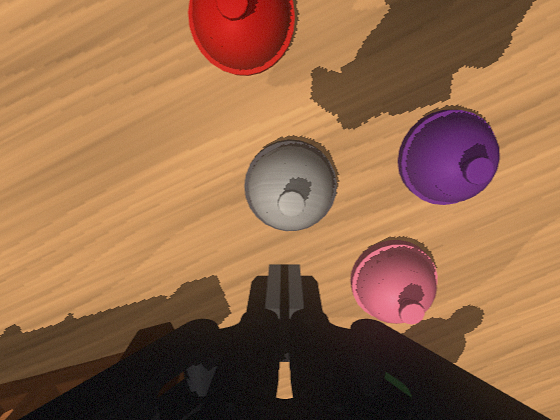

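The wrist picture has the steel bell at (290,185), its head at (291,203), about 4 mm in +y from where the tool stands. I'll correct for that and press.

Emit:
apply_moves --increments "0 0 0 0.001 0.004 0.04 0; 0 0 0 0 0 0.04 0; 0 0 0 0 0 0.038 0; 0 0 0 0 0 0.004 0; 0 0 0 0 0 0.004 0"

```text
time: 2.25
tcp_pos: [0.4339, 0.3944, 0.0743]
orientation: [0.214, 0.977, 0.0, 0.0]
contact_force: [0.2, 0.4, 1.3]
opening: 0.0001
```

Emit:
apply_moves --increments "0 0 0 0 0 0.003 0; 0 0 0 0 0 0.003 0; 0 0 0 0 0 0 0; 0 0 0 0 0 0 0"

```text
time: 2.65
tcp_pos: [0.435, 0.3944, 0.0687]
orientation: [0.215, 0.977, 0.001, 0.001]
contact_force: [-0.7, 2.2, 3.5]
opening: -0.0
```

Emit:
apply_moves --increments "0 0 0 0 0 0.003 0; 0 0 0 0 0 0.002 0; 0 0 0 0 0 0 0; 0 0 0 0 0 0 0"

```text
time: 3.05
tcp_pos: [0.4351, 0.3944, 0.0656]
orientation: [0.215, 0.977, 0.002, 0.001]
contact_force: [-6.0, -0.6, 28.4]
opening: 0.0001
```

The plunger hit its stop: 28 N, with the tool about 8 mm below first contact. Next I retreat and go to above the handle.

Emit:
apply_moves --increments "0 0 0 0 0 -0.02 0; 0 0 0 0 0 -0.05 0; 0 0 0 0 0 -0.05 0; 0 0 0 0 0 -0.05 0; 0 0 0 0 0 -0.05 0"

```text
time: 3.55
tcp_pos: [0.4337, 0.3923, 0.2838]
orientation: [0.215, 0.977, -0.001, -0.0]
contact_force: [1.0, 0.2, 1.1]
opening: 0.0
```

Emit:
apply_moves --increments "0 0 0 0 0 -0.05 0.085; 0 0 0 0 0 -0.05 0.085; 0 0 0 -0.025 -0.039 0 0.085; 0 0 0 -0.026 -0.039 0 0.085; 0 0 0 -0.025 -0.039 0 0.085"

```text
time: 4.05
tcp_pos: [0.4538, 0.2533, 0.3823]
orientation: [0.214, 0.977, -0.001, 0.0]
contact_force: [1.1, 0.7, -0.5]
opening: 0.0722
```

Emit:
apply_moves --increments "0 0 0 -0.026 -0.039 0 0.085; 0 0 0 -0.025 -0.039 0 0.085; 0 0 0 -0.026 -0.039 0 0.085; 0 0 0 -0.025 -0.039 0 0.085; 0 0 0 -0.026 -0.039 0 0.085"

```text
time: 4.55
tcp_pos: [0.4877, 0.0221, 0.382]
orientation: [0.215, 0.977, -0.001, -0.0]
contact_force: [0.3, -0.1, 0.6]
opening: 0.085
```

Emit:
apply_moves --increments "0 0 -0.14 -0.025 -0.039 0 0.085; 0 0 -0.146 -0.01 -0.035 0 0.085; 0 0 0 0 0 0 0.085; 0 0 0 0 0 0 0.085"

```text
time: 4.95
tcp_pos: [0.4931, -0.0563, 0.3817]
orientation: [0.079, 0.997, 0.0, -0.001]
contact_force: [1.0, 0.2, -0.4]
opening: 0.0852
```

```bash
python3 - <<'E'
from h import *
im,d,X=cloud("wrist"); save(im,"w2.png")
P=X.reshape(-1,3); b=P[(np.hypot(P[:,0]-.503,P[:,1]+.068)<.05)&(P[:,2]>.23)&(P[:,2]<.3)]
print("handle",b.mean(0),b.max(0),b.min(0),len(b))
t=b[b[:,2]>.278];print("top",(t.max(0)+t.min(0))/2,np.ptp(t,axis=0),len(t)) if len(t) else 0
s=P[(abs(P[:,0]-.5)<.06)&(abs(P[:,1]+.06)<.13)&(P[:,2]>.185)&(P[:,2]<.205)]
print("rod",cv2.fitLine(s[:,:2].astype(np.float32),cv2.DIST_HUBER,0,.01,.01).ravel(),len(s))
g=P[(abs(P[:,0]-.51)<.05)&(abs(P[:,1])<.13)&(abs(P[:,2]-.16)<.005)]
print("rail",cv2.fitLine(g[:,:2].astype(np.float32),cv2.DIST_HUBER,0,.01,.01).ravel(),len(g))
inc([.503,-.068,.3])
E
```

```text
handle [ 0.50033122 -0.06550494  0.27011049] [ 0.51084597 -0.05850315  0.2858787 ] [ 0.49540729 -0.07445983  0.23022612] 773
top [ 0.50327011 -0.06645284  0.28199876] [0.01515171 0.01520502 0.00775989] 399
rod [ 0.15383656  0.9880963   0.4993295  -0.08083186] 3910
rail [ 0.1779533   0.98403895  0.5000919  -0.03217024] 7348
tcp [ 0.4932 -0.0554  0.3819] F [ 0.1 -0.8 -0.4] open 0.085 jaw yaw 81.0 t 5.0
need tool shift [-0.0118 -0.0109  0.0819]
```

View pics/w2.png

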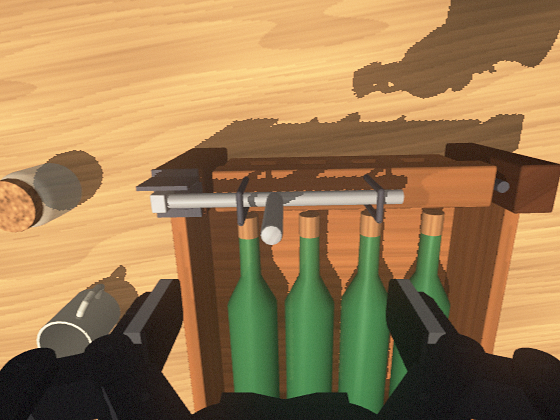

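The wrist picture shows the handle at (271,235) standing on the rod and the nose at (158,203). The jaws lie parallel to the rod. I'll descend and grip.

Emit:
apply_moves --increments "0 0 0 -0.012 -0.0095 0.03 0.085; 0 0 0 0 0 0.04 0.085; 0 0 0 0 0 0.04 0.085; 0 0 0 0 0 0.023 0.085; 0 0 0 0 0 0 0.085"

```text
time: 5.5
tcp_pos: [0.5012, -0.0645, 0.2459]
orientation: [0.076, 0.997, 0.001, -0.004]
contact_force: [0.2, 0.5, 0.8]
opening: 0.0851
```

Emit:
apply_moves --increments "0 0 0 0 0 0 0.03; 0 0 0 0 0 0 0.03; 0 0 0 0 0 0 0.018; 0 0 0 0 0 0 0.005; 0 0 0 0 0 0 0"

```text
time: 6.0
tcp_pos: [0.5046, -0.0669, 0.2503]
orientation: [0.077, 0.997, -0.0, 0.001]
contact_force: [-1.6, 1.7, 4.8]
opening: 0.0146
```

Emit:
apply_moves --increments "0 0 0 0 0 -0.005 0; 0 0 0 0 0 -0.005 0; 0 0 0 0 0 -0.005 0; 0 0 0 0 0 0 0" --newtons 70

```text
time: 6.4
tcp_pos: [0.5043, -0.0669, 0.265]
orientation: [0.077, 0.997, -0.0, 0.0]
contact_force: [2.8, -1.8, -2.3]
opening: 0.0144
```

```bash
python3 - <<'E'
from h import *
inc([.5046,-.0669,.2653])
im,d,X=cloud("wrist"); save(cv2.resize(im,(700,525)),"w3.png")
E
```

```text
tcp [ 0.5043 -0.0669  0.265 ] F [ 2.8 -1.8 -2.3] open 0.0144 jaw yaw 81.2 t 6.4
need tool shift [-0.0003  0.     -0.0003]
```

View pics/w3.png

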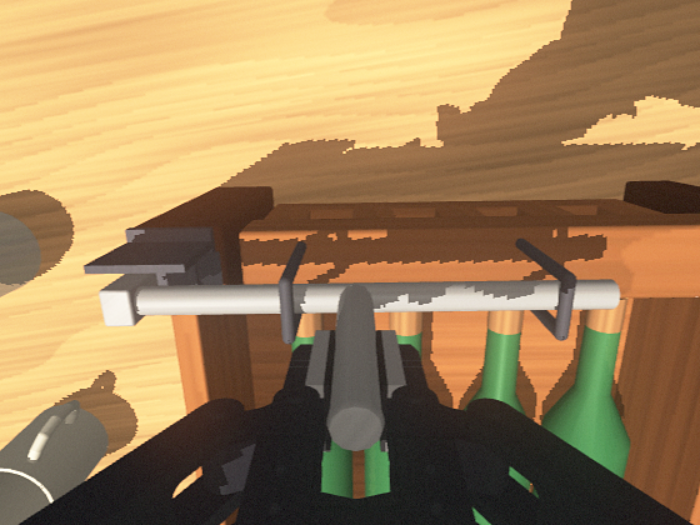

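The bolt is lifted: the load is about 2.3 N, roughly its weight. The handle sits at (355,425) between the pads, well centred. Now I draw it.

Emit:
apply_moves --increments "0 0 0 0 0.01 0 0; 0 0 0 0 0.012 0 0; 0 0 0 0 0.012 0 0; 0 0 0 0 0.012 0 0; 0 0 0 0 0.007 0 0"

```text
time: 6.95
tcp_pos: [0.512, -0.0127, 0.2641]
orientation: [0.076, 0.997, 0.0, -0.0]
contact_force: [0.2, -0.7, -3.7]
opening: 0.0138
```

Emit:
apply_moves --increments "0 0 0 0 0 0 0; 0 0 0 0 0 0 0"

```text
time: 7.15
tcp_pos: [0.5118, -0.0137, 0.2641]
orientation: [0.076, 0.997, 0.0, -0.0]
contact_force: [0.6, 0.8, -4.7]
opening: 0.0145
```

```bash
python3 - <<'E'
from h import *
inc([.5123,-.0145,.2653])
im,d,X=cloud("wrist"); save(cv2.resize(im,(700,525)),"w4.png")
E
```

```text
tcp [ 0.5118 -0.0137  0.2641] F [ 0.6  0.8 -4.7] open 0.0145 jaw yaw 81.2 t 7.15
need tool shift [-0.0006 -0.0007 -0.0012]
```

View pics/w4.png

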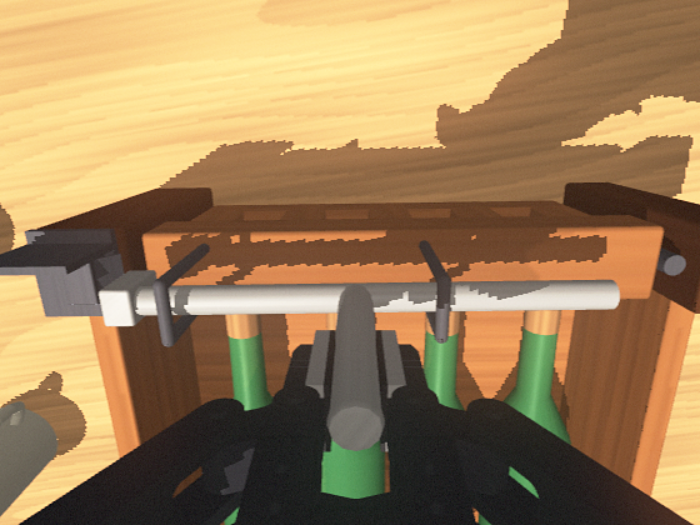

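It's drawn about 53 mm and still lifted; the nose at (118,305) is clear of the keeper. Now I swing the gate about the hinge, at a radius of about 182 mm, turning the tool with it.

Emit:
apply_moves --increments "0 0 0.02 0.0036 0 0 0; 0 0 0.04 0.0073 0 0 0; 0 0 0.04 0.0073 0 0 0; 0 0 0 0 0 0 0"

```text
time: 7.6
tcp_pos: [0.4938, -0.0113, 0.2645]
orientation: [0.127, 0.992, -0.0, 0.0]
contact_force: [2.8, 0.2, -4.1]
opening: 0.0143
```

Emit:
apply_moves --increments "0 0 0.04 0.0073 0 0 0; 0 0 0.04 0.0073 0 0 0; 0 0 0.04 0.0073 0 0 0; 0 0 0.04 0.0073 0 0 0; 0 0 0.04 0.0073 0 0 0"

```text
time: 8.1
tcp_pos: [0.461, 0.0002, 0.2649]
orientation: [0.226, 0.974, -0.0, 0.002]
contact_force: [4.2, -1.6, -3.1]
opening: 0.0146
```

Emit:
apply_moves --increments "0 0 0.015 0.0027 0 0 0; 0 0 0 0 0 0 0; 0 0 0 0 0 0 0"

```text
time: 8.4
tcp_pos: [0.4581, 0.0016, 0.2646]
orientation: [0.232, 0.973, -0.0, 0.001]
contact_force: [4.4, -2.0, -3.6]
opening: 0.0145
```

```bash
python3 - <<'E'
from h import *
inc([.5,0,.26])
im,d,X=cloud("wrist"); im2,d2,X2=cloud("scene"); save(cv2.resize(im2[150:360,150:430],(800,600)),"s5.png")
im3,d3,X3=cloud("top")
for n,X in (("wrist",X),("scene",X2),("top",X3)):
    P=X.reshape(-1,3)
    s=P[(abs(P[:,0]-.47)<.09)&(abs(P[:,1]+.03)<.13)&(P[:,2]>.199)&(P[:,2]<.213)]
    l=cv2.fitLine(s[:,:2].astype(np.float32),cv2.DIST_HUBER,0,.01,.01).ravel(); print(n,"rod",l,len(s),"yaw",np.degrees(np.arctan2(l[1],l[0]))%180)
    g=P[(abs(P[:,0]-.47)<.1)&(abs(P[:,1]+.03)<.13)&(abs(P[:,2]-.16)<.005)]
    l=cv2.fitLine(g[:,:2].astype(np.float32),cv2.DIST_HUBER,0,.01,.01).ravel(); print("  rail",l,len(g),np.degrees(np.arctan2(l[1],l[0]))%180)
E
```

```text
tcp [0.4581 0.0016 0.2646] F [ 4.4 -2.  -3.6] open 0.0145 jaw yaw 63.2 t 8.4
need tool shift [-0.0381  0.0175  0.0046]
wrist rod [ 0.42828786  0.90364236  0.44894204 -0.00955076] 8827 yaw 64.641045
  rail [ 0.42252016  0.90635353  0.44349995 -0.01013584] 13565 65.0062
scene rod [0.43309137 0.90135    0.4646094  0.00821861] 221 yaw 64.3361
  rail [ 0.45755044  0.88918364  0.44240347 -0.03772343] 526 62.770844
top rod [0.43793994 0.8990042  0.46370995 0.01227039] 63 yaw 64.02748
  rail [ 0.27884442  0.96033627  0.45786804 -0.00582286] 183 73.80875
```

View pics/s5.png

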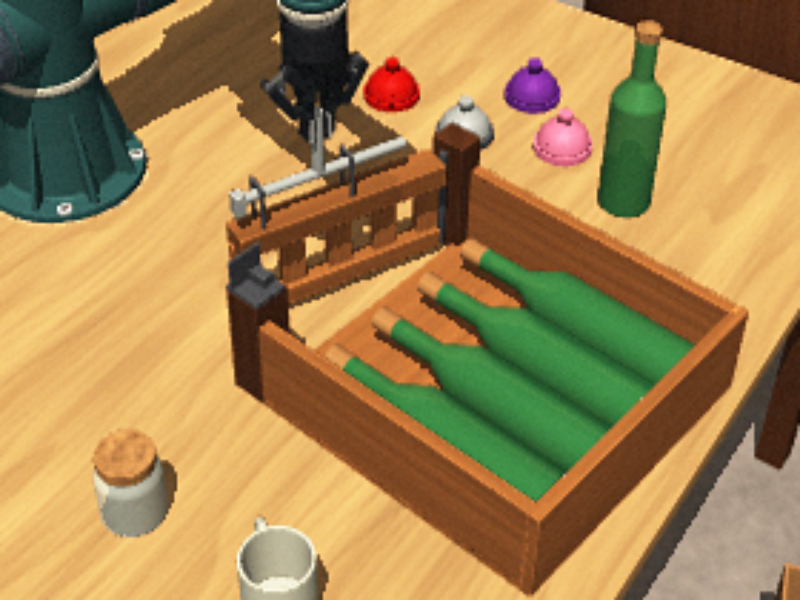

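The gate is open and the nose is clear of the keeper. The fitted rod gives about 0.29 rad and the tool's chord about 0.31, so I'll nudge it slightly and hand in.

Emit:
apply_moves --increments "0 0 0.012 0.0022 0 0 0; 0 0 0 0 0 0 0; 0 0 0 0 0 0 0; 0 0 0 0 0 0 0"

```text
time: 8.95
tcp_pos: [0.4557, 0.0029, 0.2643]
orientation: [0.238, 0.971, -0.0, 0.0]
contact_force: [3.7, -3.9, -3.3]
opening: 0.0146
```

```bash
python3 - <<'E'
from h import *
inc([.5,0,.26])
im,d,X=cloud("wrist"); P=X.reshape(-1,3)
s=P[(abs(P[:,0]-.47)<.09)&(abs(P[:,1]+.03)<.13)&(P[:,2]>.199)&(P[:,2]<.213)]
l=cv2.fitLine(s[:,:2].astype(np.float32),cv2.DIST_HUBER,0,.01,.01).ravel(); print(np.degrees(np.arctan2(l[1],l[0]))%180)
print(close_job())
E
```

```text
tcp [0.4557 0.0029 0.2643] F [ 3.7 -3.9 -3.3] open 0.0146 jaw yaw 62.5 t 8.95
need tool shift [-0.0407  0.0179  0.0043]
63.88527
the job is handed in; nothing more can be done
None
```

The job is done and handed in at about 9 s, with the gripper still holding the gate open about 9 cm.

- **Bell:** I pressed the steel bell's plunger to its stop. The tool went about 8 mm below first contact, and the force rose to 28 N.
- **Bolt:** I gripped the handle, lifted the bolt about 15 mm and drew it back about 53 mm. The wrist picture showed the nose clear of the keeper.
- **Gate:** I swung it open and held it there. The force readings matched the gate's spring and the bolt's weight.
- **Loose things:** I never moved near the jar, wine bottle or mug. The last scene picture, taken just before a final small nudge of the gate, showed the wine bottle and jar upright; the mug was only partly in view.

The last two checks of the gate angle disagreed slightly. The rod's direction in the wrist picture gave about 0.30 rad (8.8 cm), while the tool's path gave about 0.32 rad (9.4 cm). Both are close to the 0.31 rad asked for.

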